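Close and pin a press-bonding jig, then hold it squeezed

TASK

Press-bond the two flow-cell windows in the hinged bonding jig: gently swing its front half shut, then pull the pin with the straight cylindrical, fine-grooved knob out of the upright pin stand and push it fully home, down through the lined-up holes in the ears at the jig's free end. Then let go of the pin and squeeze the shut halves together across their outer pressure pads until the sprung pad on the front half is pushed all the way in, flush with its guide, and finish while still holding that squeeze. Leave the other two pins in the stand and do not knock the dish, the weighing boat or the bottle about.

Things in the scene. Friction and masses are not known exactly. Their poses are not given: they have to be found in the camera images.
- jig: base plate of the bonding jig, fixed, 100x172x10 mm. Origin on the worktop (z = 0) in the seam plane, midway from hinge to pin holes; z up, +y from the hinge to the free end, -x to the side the front half opens to (towards the robot). In mm, vertical hinge axis at (0, -62), pin axis at (0, +62). Shut, the halves stand either side of x = 0, z 14 to 80
- rear_half: fixed half, frame as the jig's. In mm: aluminium leaf x 5.5 to 17.5, y -62 to 48, z 14 to 80, a clear window inside; outside a flat steel pressure pad y -17 to 17, z 28 to 76, outer face x = 21.5. Two ears x -13 to 18, y 44 to 78, at z 24-36 and z 66-78, with vertical 10 mm through holes
- front_half: swinging half. Origin on the hinge axis at worktop level; its yaw from the jig is the swing angle. In its own frame, mm: aluminium leaf x -17.5 to -5.5, y 0 to 110, z 14 to 80; sprung steel pressure pad y 45 to 79, z 29 to 75, outer face x = -27.5 standing out, -21.5 pushed in, in a guide open at the top (y 38.5 to 85.5, face x = -21.5); one ear y 106 to 140, z 44-58, 10 mm hole at (0, 124)
- swing (a joint): opening angle of the front half, rad; grows as its free end swings to the jig's -x; 0 = shut, against the stop, holes in line; starts at 0.7 to 1.2. Stiff hinge (0.05 N m of friction): it stays where it is left. With the pin in, the play in the holes still allows 0.016
- hole_top (a point): mouth of the pin hole on the top face of the rear half's upper ear (jig frame 0, +62, +78 mm); axis vertical
- squeeze_point (a point): in the seam plane midway between the two pressure pads (jig frame 0, 0, +62 mm): where the fingers straddle the shut halves, closing along the jig's x; 49 mm over the pads at first, 43 mm with the sprung pad all the way in
- pin_stand: white pin stand, fixed, 64x172 mm, 76 mm high. Origin on the worktop under its middle, y along its row of three 10 mm holes at y = -52, 0, +52 mm; the pins' collars rest on the top shelf, z = 74 mm. Which pin is in which hole changes
- pin_knurled: the jig's steel pin, 102 mm long, 60 g: straight cylindrical knob 18 mm across, 36 mm high, five fine dark grooves. Origin at the nose tip, z along the pin to the knob. Shank 8 mm, nose tapering to 3 mm over the lowest 12 mm; collar 19 mm across, underside at 62 mm; knob 66 to 102 mm. Nose height in the stand 12 mm, fully home in the jig (collar on the upper ear) 16 mm
- knob_center (a point): centre of that pin's cylindrical knob, 84 mm above its nose: where to grip it
- pin_ball: steel pin of the same shank with a 20 mm ball head (its top 94 mm above its nose), for another jig: stays in the stand. Origin at its nose
- pin_tee: steel pin of the same shank with a T bar 46 mm long (top 91 mm above its nose), for another jig: stays in the stand. Origin at its nose
- weigh_boat: white square weighing boat, 78x78x18 mm, loose; leave it
- window_box: flat round clear dish, 93 mm across, 17 mm high, loose; leave it
- bottle_buffer: small round bottle, 55 mm across, 102 mm high, loose, at the back; leave it
- press_pad (a joint): how far the sprung pressure pad of the front half is pushed in (towards the seam), m: 0 = standing out (start), 0.006 = all the way in, flush with its U-shaped guide. Spring: 3 N to start it moving, 12 N all the way in; springs out again when let go

How it is judged:
By the outcome, as a careful person would: the job done as asked, in the order asked, and still so for the second after the job is handed in, while the arm keeps its last pose, push and grip.
It also fails if it takes over 67 s, if anything falls off the work surface, if the arm or the gripper's body presses on something with over 40 N, if the wrist force passes 120 N, or if a joint passes its speed limit or range.

ROBOT

A 6-joint arm with a two-finger parallel gripper is mounted at the origin on a cart in front of the work surface, level with it; the furniture and walls round the work are solid. World frame = base frame: x ahead of the robot, y to its left, z up, the work surface at z = 0. Lengths are in mm, angles in rad, forces in N, time in s.
With the tool pointing down it reaches from about 300 to 875 mm from the base axis. Payload 4.2 kg.
Tool frame: the origin (TCP) lies between the finger pads; the fingertips stand 11 mm ahead of it and the grasp point (between the pads) lies 8 mm behind it (ctrl.tip_reach is the distance from the TCP to the fingertips, in mm); z points along the fingers, y is the line along which they close (so a half turn about z gives the same grasp; the last joint's range is limited). The gripper opens to 85 mm and grips with 20 to 120 N. Pads are 22 mm wide; open, the fingers measure 114 mm over their backs; the gripper's body (76 mm by 85 mm) begins 54 mm behind the grasp point. The pads swing forward as they close: fully open they stand 13 mm farther back than shut.
Start: joints at [1.111, 0.32, 1.565, -0, 1.257, -0.02], TCP at [244.814, 520.294, 242.338] pointing down, gripper open.
Joint ranges: [-3.11, 3.11], [-0.84, 2.01], [0.21, 2.61], [-1.34, 4.49], [0.05, 2.63], [-2.56, 2.56]. Speed limits (rad/s): [2.57, 2.57, 3.14, 3.14, 3.14, 3.14].

INTERFACE

Orientations are given as a unit quaternion [w, x, y, z].
In Python, from station import get_obs, optics, ctrl gives the robot as it stands.
- The arm moves only by the tool tcp_steps, called after ">>>" as a command line: name --argument value ..., lists and objects as JSON in quotes. Schema: {"type":"object","properties":{"ticks":{"type":"array","items":{"type":"array","items":{"type":"array","items":{"type":"number"},"minItems":4,"maxItems":4},"minItems":1,"maxItems":12},"minItems":1,"maxItems":1},"finger_gap":{"type":"number"},"grip_force":{"type":"number"},"only":{"type":"string"},"quiet":{"type":"boolean"},"lines":{"type":"string"}},"required":["ticks"],"additionalProperties":false}. ticks is a list that holds a single list of rows (three levels of brackets), with 1 to 12 rows, each of 4 numbers: dx, dy, dz in mm, then a turn about the tool's z in rad; each row shifts and turns the commanded pose from where the row before left it, along the tool's axes as they then stand; what a row does not reach is not made up. A row lasts 1/12 s, in which the tool goes at most 41.7 mm and 0.125 rad, less where a joint would pass 70% of its speed; a pose out of reach is approached as far as the arm can. finger_gap is the finger opening in mm, set as the call begins (left out keeps the last). The fingers move at their own pace and stop on an object; grip_force is the grip in N (left out, the last holds). Time passes only in rows, so rows that do not move let the fingers close. The tool returns the time, the measured TCP pose, the force, the opening and the grip force at its end. only (a regular expression) keeps the lines of the reply that match it, lines (a string "A,B") keeps lines A to B, and quiet returns only ok. Input that does not fit is refused with a message, and nothing moves.
- get_obs(): the state, without advancing time (a new reading comes with each control period).
- optics.grab_frame(name): name is "side" or "top" or "wrist"; returns a dict with "img" (420x560x3 uint8, red, green, blue), "z_map" (420x560 float32, mm along the optical axis (not along the pixel's ray), 0 where there is no reading), "K" (3x3 intrinsics, pixels), "extrinsics" (4x4, takes a point from world to camera coordinates). Camera axes: x right, y up, looking along -z (the intrinsics and any distortion apply to the point x, -y, -z); pixel columns grow to the right and rows downward; lengths in mm; the calibration is good to about 2 mm. A picture is of the moment at which its call begins.
- ctrl.finish_job(): hands the job in; it is judged then, once.
Trained networks look in a picture, given as the dict that the camera call returned (one of the last four; its "shot" number tells which), for a name from the list of things; names that differ only in an ending like _2 or _b are one class to them, and where a whole thing is asked for, a point or a joint stands for the part that bears it (a point fixed in the world has none). Each returns a list of dicts, best first, with "confidence" (0 to 1); they miss things now and then, are a little off and sometimes report something else, mostly with a low value. They report only what shows in the picture. A call takes as long as a camera call.
- optics.boxes_of(name, picture): "centre" ([x, y, z] in mm, in the coordinates of the camera as it stood for that picture, good to about 4 mm: the middle of the surface that is visible of it).
- optics.cut_out(name, picture): "region" (420x560 bool, what is visible of it).
- optics.landmark_of(name, picture): "centre" ([x, y, z] in mm, in the coordinates of the camera as it stood for that picture, good to about 4 mm: a listed point, or the origin of a listed thing).
The state is a dict: "t": time; "qpos": joint angles; "joint_vel": joint speeds; "joint_efforts": joint torques, N m; "ee_pos": TCP position; "eef_rot": TCP orientation; "contact_force": force on the tool from outside, world axes, zero at the start; "ft_torque": the same for the moment, N m; "opening": finger opening in mm; "grip_force": force on a finger pad.
Only numpy, scipy, OpenCV 4.12 (cv2) and the standard library are available. Lean on these libraries where they do the work, as an engineer would, in place of code of your own. Each camera call takes 0.05 s, during which the arm holds its last target. There are 200 camera calls.

## Working session

There is one attempt and no reset: what is moved stays moved. The work goes in short steps, Python scripts to look and compute and a tool call to move; the robot and the scene stay as the last step left them, time stands still between calls to the robot, and variables do not carry over. Pictures are saved under pics/ and viewed, at most 10 in all, crops included, and the job is handed in when it is done.

```bash
ls; mkdir -p pics; cat > h.py <<'E'
import numpy as np, cv2
from station import get_obs, optics, ctrl
def w(p,f):
    E=np.array(f["extrinsics"]); return (np.linalg.inv(E)@np.r_[p,1])[:3]
def cloud(f):
    z=f["z_map"]; K=f["K"]; v,u=np.indices(z.shape)
    P=np.stack([(u-K[0,2])/K[0,0]*z,-(v-K[1,2])/K[1,1]*z,-z,np.ones_like(z)],-1)
    W=(P@np.linalg.inv(np.array(f["extrinsics"])).T)[...,:3]; W[z<=0]=np.nan
    return W
def save(f,n): cv2.imwrite(f"pics/{n}.png",f["img"][...,::-1])
E
cat > a.py <<'E'
from h import *
np.set_printoptions(precision=1,suppress=True)
for c in("top","side"):
    f=optics.grab_frame(c); save(f,c+"0"); print(c,[k for k in f if k not in("img","z_map")], w([0,0,0],f))
    for n in("jig","front_half","hole_top","squeeze_point","pin_stand","pin_knurled","knob_center","pin_ball","pin_tee","weigh_boat","window_box","bottle_buffer"):
        r=optics.landmark_of(n,f)[:3]
        print(n,[(w(q["centre"],f),round(float(q["confidence"]),2)) for q in r])
o=get_obs(); print(o)
E
python3 a.py; cd pics; python3 -c "
import cv2,numpy as np
a=cv2.imread('top0.png');b=cv2.imread('side0.png')
"
```

```text
pics
top ['K', 'extrinsics', 'shot'] [ 475.7   44.3 1017.7]
jig [(array([ 563.4, -185.3,   -5. ]), 0.59)]
front_half [(array([ 584. , -244.4,    6.5]), 0.72)]
hole_top [(array([ 551.1, -126.5,   77.7]), 0.85)]
squeeze_point [(array([ 569.4, -187.7,   55.8]), 0.59)]
pin_stand [(array([489.2, 223.3,  -2.2]), 0.93), (array([491.4, 169.2,  98.3]), 0.62), (array([484.2, 225.2,  12.5]), 0.53)]
pin_knurled [(array([ 563.8, -182.3,   -3. ]), 0.57), (array([ 584.4, -240. ,    2.3]), 0.53), (array([493.7, 169.2,   9.5]), 0.39)]
knob_center [(array([494. , 173.7,  99.2]), 0.59)]
pin_ball [(array([483.3, 277.6,   8.5]), 0.43)]
pin_tee [(array([485.7, 223.1,  10.7]), 0.54)]
weigh_boat [(array([360.2,  55.7,   1.6]), 0.84)]
window_box [(array([660.7,  45. ,   0.8]), 0.88)]
bottle_buffer [(array([739.1,  21.2,   0.1]), 0.86)]
side ['K', 'extrinsics', 'shot'] [382.2 667.3 618.5]
jig [(array([487.5, 170.6,  94.4]), 0.57)]
front_half [(array([ 582.3, -249.7,    0.7]), 0.95)]
hole_top [(array([ 550.6, -127.3,   74.9]), 0.91)]
squeeze_point [(array([ 564.8, -182.6,   59.7]), 0.82), (array([658.4,  38.3,   0.6]), 0.2)]
pin_stand [(array([485.8, 216.6,   3.6]), 0.98)]
pin_knurled []
knob_center [(array([487. , 167.4,  94.1]), 0.62)]
pin_ball []
pin_tee []
weigh_boat [(array([363. ,  54.1,  -1.6]), 0.67)]
window_box [(array([659.3,  41.2,   0.6]), 0.68)]
bottle_buffer [(array([733.8,  17.6,  -1.6]), 0.86)]
{'t': 1.3, 'qpos': array([ 1.1,  0.3,  1.6,  0. ,  1.3, -0. ]), 'joint_vel': array([ 0.,  0., -0.,  0., -0.,  0.]), 'joint_efforts': array([  0. , -41.5, -23.4,  -0. ,   0. ,   0. ]), 'ee_pos': array([244.8, 520.3, 242.3]), 'eef_rot': array([0. , 0.2, 1. , 0. ]), 'contact_force': array([ 0.5, -0.1, -0.3]), 'ft_torque': array([ 0.,  0., -0.]), 'grip_force': 0.0, 'opening': 85.59551094447278}
```

View pics/top0.png

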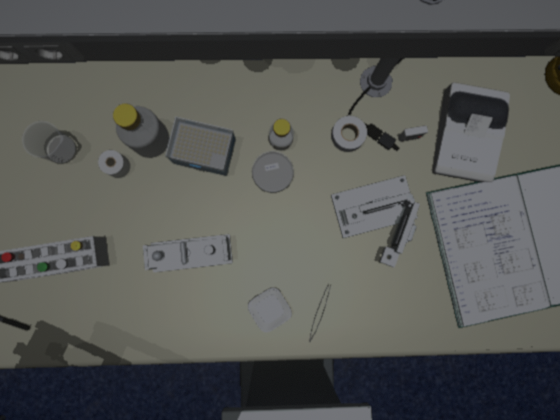

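View pics/side0.png

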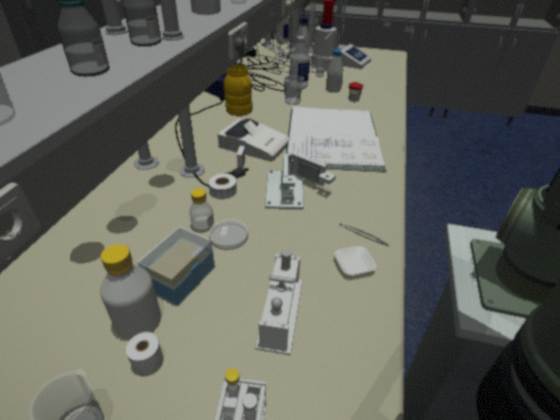

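The top view shows the stand at about (187,253). Its pins are the ball at px 158, the tee at 184 and the knurled one at 209. The jig is at about (372,206), with the front half open at about (400,235). The side view agrees: the knob is nearest the jig at about (285,262).

```bash
cat >> h.py <<'E'
from scipy.spatial.transform import Rotation as R
np.set_printoptions(precision=2,suppress=True)
def tool():
    o=get_obs(); q=o["eef_rot"]; return o["ee_pos"],R.from_quat([q[1],q[2],q[3],q[0]]).as_matrix()
def to(P):
    p,M=tool(); return M.T@(np.array(P)-p)
E
python3 - <<'E'
from h import *
p,M=tool(); print(M)
f=optics.grab_frame("wrist"); C=np.linalg.inv(np.array(f["extrinsics"]))
print("cam in tool",M.T@(C[:3,3]-p)); print(M.T@C[:3,:3]); print(f["K"])
print(to([491,190,300])); print(to([480,-170,330]))
f=optics.grab_frame("top"); r=optics.cut_out("front_half",f)[0]; W=cloud(f)
m=r["region"]&(W[...,2]>60); P=W[m][:,:2]; print(m.sum(),P.mean(0)); u,s,v=np.linalg.svd(P-P.mean(0)); print(v[0],s, np.ptp(P@v[0]), np.ptp(P@v[1]))
r=optics.cut_out("rear_half",f)[0]
m=r["region"]&(W[...,2]>60); P=W[m][:,:2]; print(m.sum(),P.mean(0)); u,s,v=np.linalg.svd(P-P.mean(0)); print(v[0],s, np.ptp(P@v[0]), np.ptp(P@v[1]))
E
```

```text
[[-0.9   0.43  0.  ]
 [ 0.43  0.9   0.  ]
 [ 0.    0.   -1.  ]]
cam in tool [  70.44   -0.35 -131.4 ]
[[ 0.    0.96  0.28]
 [ 1.   -0.   -0.  ]
 [-0.    0.28 -0.96]]
[[370.98   0.   278.22]
 [  0.   370.98 212.17]
 [  0.     0.     1.  ]]
[-363.38 -194.05  -57.69]
[-506.69 -524.48  -87.7 ]
620 [ 524.07 -230.15]
[-0.92  0.39] [780.01 176.49] 139.36621117244073 40.432665401997916
739 [ 570.97 -168.54]
[-0.28  0.96] [1176.07  206.44] 144.8038169868512 31.897978441279577
```

>>> tcp_steps --ticks '[[[-31,-25.5,-2,0],[-31,-25.5,-2,0],[-31,-25.5,-2,0],[-31,-25.5,-2,0],[-31,-25.5,-2,0],[-31,-25.5,-2,0],[-31,-25.5,-2,0],[-31,-25.5,-2,0],[-31,-25.5,-2,0],[-31,-25.5,-2,0],[-31,-25.5,-2,0],[-31,-25.5,-2,0]]]' --finger_gap 0 --grip_force 20

```text
t: 2.5
ee_pos: [451.6, 83.1, 266.7]
eef_rot: [0.0, 0.218, 0.976, 0.0]
contact_force: [0.8, 0.8, 0.3]
opening: 0.2
grip_force: 0.0
```

>>> tcp_steps --ticks '[[[-31,-25.5,-2,0],[-31,-25.5,-2,0],[-31,-25.5,-2,0],[-31,-25.5,-2,0],[-31,-25.5,-2,0],[-31,-25.5,-2,0],[0,0,0,0.12],[0,0,0,0.12],[0,0,0,0.12],[0,0,0,0.12],[0,0,0,0.12],[0,0,0,0.12]]]'

```text
t: 3.5
ee_pos: [554.3, -132.7, 278.2]
eef_rot: [-0.0, 0.55, 0.835, 0.0]
contact_force: [0.4, -0.1, 0.5]
opening: 0.3
grip_force: 0.0
```

>>> tcp_steps --ticks '[[[0,0,0,0.12],[0,0,0,0],[0,0,0,0]]]'

```text
t: 3.75
ee_pos: [554.3, -132.6, 278.3]
eef_rot: [-0.0, 0.596, 0.803, 0.0]
contact_force: [-0.5, -0.4, -0.7]
opening: -0.0
grip_force: 0.0
```

```bash
cat > b.py <<'E'
from h import *
p,M=tool(); print(p,M[:2,:2])
f=optics.grab_frame("wrist"); save(f,"w1"); W=cloud(f)
for n in("jig","front_half","hole_top","squeeze_point"):
    print(n,[(w(q["centre"],f),round(float(q["confidence"]),2)) for q in optics.landmark_of(n,f)[:2]])
for n in("front_half","rear_half"):
    rs=optics.cut_out(n,f)
    if not rs: print(n,"none"); continue
    m=rs[0]["region"]; z=W[...,2]; mm=m&(z>74)&(z<90); P=W[mm]
    r=cv2.minAreaRect(P[:,:2].astype(np.float32)); print(n,mm.sum(),np.median(P[:,2]),r)
    np.save(n+".npy",P)
E
python3 b.py
```

```text
[ 554.28 -132.58  278.3 ] [[-0.29  0.96]
 [ 0.96  0.29]]
jig [(array([ 568.16, -189.95,   -2.5 ]), 0.61)]
front_half []
hole_top [(array([ 555.75, -125.55,   78.09]), 0.84)]
squeeze_point [(array([ 571.97, -184.81,   60.66]), 0.68)]
front_half 1295 79.36375338124628 ((511.9579162597656, -233.58926391601562), (22.735361099243164, 79.52383422851562), 66.21389770507812)
rear_half 2067 78.52071856802263 ((564.7698364257812, -155.23855590820312), (31.781410217285156, 96.22418975830078), 17.086240768432617)
```

View pics/w1.png

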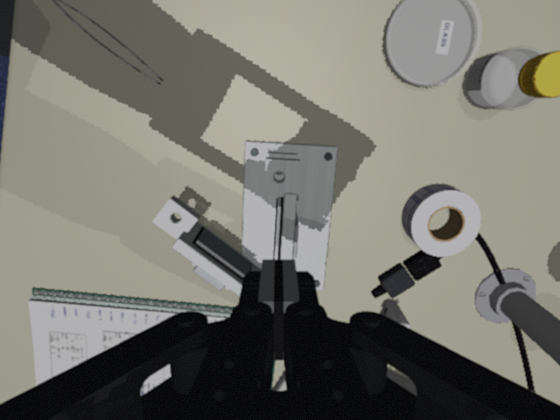

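```bash
python3 - <<'E'
from h import *
for n in("front_half","rear_half"):
    P=np.load(n+".npy"); c=P[:,:2].mean(0); u,s,v=np.linalg.svd(P[:,:2]-c,full_matrices=False); print(n,c,v[0],s)
E
```

```text
front_half [ 513.43 -230.74] [ 0.9  -0.43] [758.5  211.66]
rear_half [ 565.66 -145.69] [-0.39  0.92] [1290.68  335.89]
```

Wrist view: the base plate's edges are parallel to the tool, so the jig yaw is about 0.29. The upper ear's hole is at (279,176), and the open front half runs from its ear at (177,216) towards (250,280). Next I work out the push arc.

```bash
cat >> h.py <<'E'
def ray(f,u,v,z):
    E=np.linalg.inv(np.array(f["extrinsics"])); K=f["K"]
    d=E[:3,:3]@np.array([(u-K[0,2])/K[0,0],-(v-K[1,2])/K[1,1],-1]); c=E[:3,3]
    return c+d*(z-c[2])/d[2]
YAW=0.285; HOLE=np.array([553.5,-126.])
def jw(x,y):
    c,s=np.cos(YAW),np.sin(YAW); Rm=np.array([[c,-s],[s,c]])
    return HOLE+Rm@np.array([x,y-62])
E
python3 - <<'E'
from h import *
f=optics.grab_frame("wrist"); print("hole",ray(f,279,176,78))
print("plate corner edges",[ray(f,u,v,10)[:2] for u,v in((247,143),(336,147),(241,280),(326,287))])
p,M=tool()
for th,g in((0.95,25),(0.87,0),(0.7,0),(.5,0),(.3,0),(.15,0),(.05,0),(0,0)):
    c,s=np.cos(th),np.sin(th); x,y=-(17.5+14.5*c+11*s+g),104
    P=jw(c*x-s*y,-62+s*x+c*y); print(th,P,(M.T@(np.r_[P,56]-p)))
E
```

```text
hole [ 553.22 -124.65   78.  ]
plate corner edges [array([ 514.23, -112.6 ]), array([606.35, -89.3 ]), array([ 550.02, -269.33]), array([ 649.48, -249.05])]
0.95 [ 470.44 -267.27] [-104.89 -119.04  222.3 ]
0.87 [ 478.98 -235.24] [ -76.68 -101.65  222.3 ]
0.7 [ 481.98 -217.23] [-60.28 -93.61 222.3 ]
0.5 [ 489.74 -196.52] [-42.68 -80.22 222.3 ]
0.3 [ 502.09 -177.4 ] [-27.91 -62.9  222.3 ]
0.15 [ 514.17 -164.79] [-19.31 -47.7  222.3 ]
0.05 [ 523.45 -157.47] [-14.97 -36.71 222.3 ]
0 [ 528.41 -154.19] [-13.25 -31.01 222.31]
```

>>> tcp_steps --ticks '[[[-26,-30,0,0],[-26,-30,0,0],[-26,-30,0,0],[-27,-29,0,0],[0,0,37,0],[0,0,37,0],[0,0,37,0],[0,0,37,0],[0,0,37,0],[0,0,37,0],[0,0,0,0],[0,0,0,0]]]'

```text
t: 5.15
ee_pos: [469.6, -266.8, 55.3]
eef_rot: [-0.002, 0.597, 0.802, -0.0]
contact_force: [-0.2, -0.7, -0.2]
opening: 0.3
grip_force: 0.0
```

>>> tcp_steps --ticks '[[[9,6,0,0],[9,6,0,0],[10,5,0,0],[6,3,0,0],[5,2,0,0],[5,3,0,0],[6,4,0,0],[6,5,0,0],[6,5,0,0],[0,0,0,0]]]'

```text
t: 5.98
ee_pos: [490.4, -195.4, 56.2]
eef_rot: [-0.0, 0.597, 0.802, 0.0]
contact_force: [-0.2, 0.7, -0.0]
opening: -0.0
grip_force: 0.0
```

```bash
python3 - <<'E'
from h import *
f=optics.grab_frame("wrist"); save(f,"w2"); print(tool()[0],get_obs()["contact_force"])
E
```

```text
[ 490.2  -195.92   56.15] [-0.33 -0.52 -0.23]
```

View pics/w2.png

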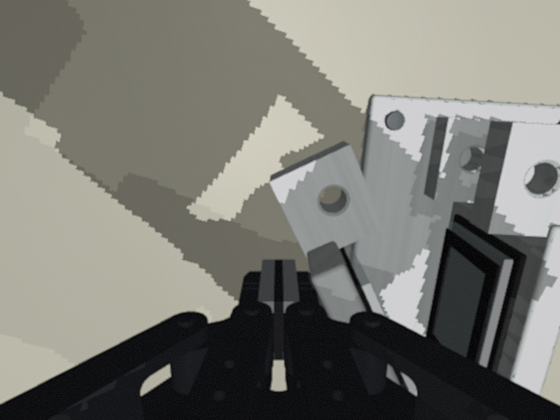

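The front half is swinging with the push: its ear is at (330,200), and the rear ear's hole is at (543,180). I'll keep going.

>>> tcp_steps --ticks '[[[5,6,0,0],[5,6,0,0],[5,6,0,0],[4,7,0,0],[4,7,0,0],[3,6,0,0],[2,5,0,0],[1,4,0,0],[0,0,0,0]]]'

```text
t: 6.78
ee_pos: [527.0, -155.1, 56.2]
eef_rot: [-0.0, 0.597, 0.802, -0.0]
contact_force: [0.2, 0.4, -0.3]
opening: 0.0
grip_force: 0.1
```

>>> tcp_steps --ticks '[[[0.5,1,0,0],[0,1,0,0],[0,1,0,0],[0,0,0,0]]]'

```text
t: 7.12
ee_pos: [527.2, -154.8, 56.1]
eef_rot: [-0.002, 0.597, 0.802, -0.002]
contact_force: [-6.6, -4.5, 3.2]
opening: -0.1
grip_force: 3.7
```

>>> tcp_steps --ticks '[[[0,1,0,0],[0,1,0,0],[0,0,0,0]]]'

```text
t: 7.37
ee_pos: [527.3, -154.8, 56.1]
eef_rot: [-0.003, 0.597, 0.802, -0.003]
contact_force: [-11.9, -6.9, 7.0]
opening: -0.1
grip_force: 6.4
```

```bash
python3 - <<'E'
from h import *
f=optics.grab_frame("wrist"); save(f,"w3"); print(to(np.r_[jw(-32,42),56]))
E
```

```text
[0.23 1.29 0.1 ]
```

View pics/w3.png

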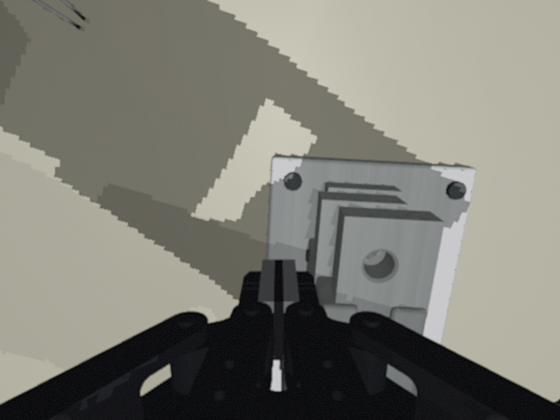

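Shut: all three ears are stacked in line, with the upper hole at (380,264), and the stop is giving about 14 N. Backing off and looking again from above.

>>> tcp_steps --ticks '[[[0,-6,0,0],[0,-10,0,0],[0,0,-35,0],[0,0,-41,0],[0,0,-41,0],[40,10,-10,0],[20,10,0,0],[0,0,0,0],[0,0,0,0]]]'

```text
t: 8.17
ee_pos: [517.9, -94.9, 183.4]
eef_rot: [0.0, 0.596, 0.803, 0.0]
contact_force: [0.2, -0.5, -0.3]
opening: -0.1
grip_force: 0.0
```

```bash
cat > c.py <<'E'
from h import *
f=optics.grab_frame("wrist"); save(f,"w4"); W=cloud(f); print(tool()[0])
for n in("hole_top","squeeze_point","front_half","jig"):
    print(n,[(w(q["centre"],f),round(float(q["confidence"]),2)) for q in optics.landmark_of(n,f)[:2]])
E
python3 c.py
```

```text
[517.68 -95.58 182.95]
hole_top [(array([ 556.65, -127.34,   77.28]), 0.82)]
squeeze_point []
front_half []
jig []
```

View pics/w4.png

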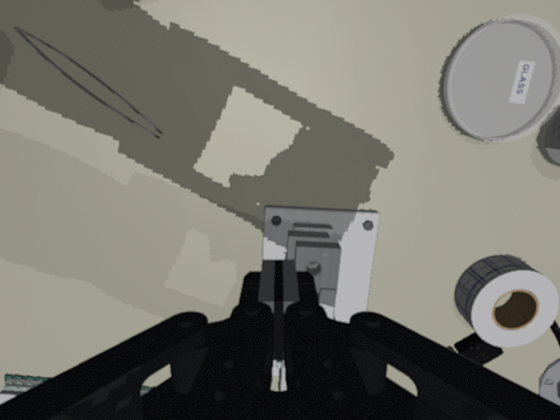

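Hole at (313,267), and the front half stayed shut. On to the stand.

```bash
python3 - <<'E'
from h import *
f=optics.grab_frame("wrist"); print(ray(f,313,267,78))
g=f["img"][225:300,285:345]; 
E
```

```text
[ 552.01 -125.65   78.  ]
```

>>> tcp_steps --ticks '[[[38,7,-13,0],[38,7,-13,0],[38,7,-13,0],[38,7,-13,0],[38,7,-13,0],[38,7,-13,0],[38,7,-13,0],[40,10,-15,0],[0,0,0,0.105],[0,0,0,0.105],[0,0,0,0],[0,0,0,0]]]' --finger_gap 60 --grip_force 30

```text
t: 9.47
ee_pos: [486.9, 212.0, 288.0]
eef_rot: [-0.0, 0.677, 0.736, -0.0]
contact_force: [-0.4, 0.4, -0.2]
opening: 59.7
grip_force: 0.0
```

```bash
cat > d.py <<'E'
from h import *; import sys
f=optics.grab_frame("wrist"); save(f,sys.argv[1]); W=cloud(f); p,M=tool(); print(p,M[:2,:2])
for n in("knob_center","pin_knurled","pin_stand","pin_tee","pin_ball"):
    print(n,[(w(q["centre"],f),round(float(q["confidence"]),2)) for q in optics.landmark_of(n,f)[:2]])
for r in optics.cut_out("pin_knurled",f)[:2]:
    m=r["region"]; P=W[m]; t=P[P[:,2]>105]; print(r["confidence"],m.sum(),np.argwhere(m).mean(0)[::-1],np.nanpercentile(P[:,2],[5,50,95]),t[:,:2].mean(0) if len(t) else 0, np.ptp(t,axis=0) if len(t) else 0)
E
python3 d.py w5
```

```text
[486.89 211.78 288.01] [[-0.08  1.  ]
 [ 1.    0.08]]
knob_center []
pin_knurled [(array([491.24, 166.76,  10.59]), 0.86)]
pin_stand [(array([488.2 , 222.14,  -4.31]), 0.67)]
pin_tee [(array([485.19, 219.66,  10.61]), 0.63)]
pin_ball [(array([481.65, 267.81,  13.63]), 0.76)]
0.72 512 [278.26 233.83] [ 78.   112.86 114.69] [491.03 169.14] [15.98 17.05 10.61]
```

View pics/w5.png

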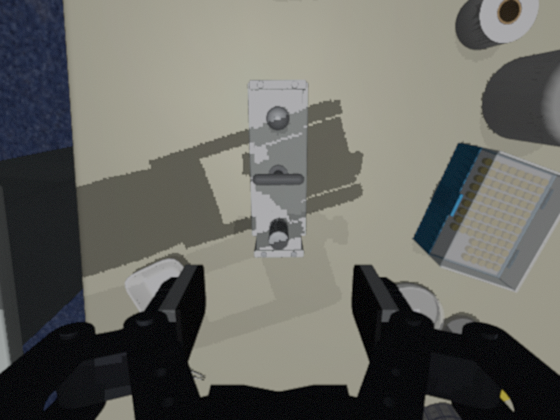

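The knob is at (278,230), the tee at (278,180) and the ball at (278,118). The tool is aligned with the stand.

```bash
python3 - <<'E'
from h import *
p,M=tool()
f=optics.grab_frame("wrist"); W=cloud(f); m=optics.cut_out("pin_knurled",f)[0]["region"]
t=W[m&(W[...,2]>112)]; print(len(t),t.mean(0),t.min(0),t.max(0))
print(ray(f,279,238,114))
f=optics.grab_frame("top");W=cloud(f)
r=optics.cut_out("pin_knurled",f)
for q in r[:2]:
  t=W[q["region"]]; t=t[t[:,2]>105]; print(q["confidence"],len(t),t.mean(0) if len(t) else 0)
print(to([491,168,93]))
E
```

```text
295 [491.38 167.76 113.77] [482.91 159.   112.09] [499.92 176.65 115.51]
[491.64 170.07 114.  ]
0.57 63 [490.66 167.99 113.52]
[-44.44   0.54 195.41]
```

>>> tcp_steps --ticks '[[[-22,0.3,0,0],[-22.4,0.3,0,0],[0,0,35,0],[0,0,40,0],[0,0,40,0],[0,0,40,0],[0,0,25,0],[0,0,15.4,0],[0,0,0,0]]]'

```text
t: 10.77
ee_pos: [488.6, 167.3, 89.5]
eef_rot: [-0.002, 0.678, 0.735, -0.003]
contact_force: [0.2, 0.1, 0.1]
opening: 60.3
grip_force: 0.0
```

```bash
python3 -c "
from h import *; print(to([491.2,168,93]))"
```

```text
[ 0.45  2.62 -3.47]
```

>>> tcp_steps --ticks '[[[0,0,0,0],[0,0,0,0],[0,0,0,0],[0,0,0,0],[0,0,0,0]]]' --finger_gap 8 --grip_force 50

```text
t: 11.18
ee_pos: [491.7, 168.4, 94.7]
eef_rot: [0.001, 0.678, 0.735, 0.001]
contact_force: [-1.9, -0.3, 7.1]
opening: 16.6
grip_force: 48.7
```

>>> tcp_steps --ticks '[[[0,0,-10,0],[0,0,-15,0],[0,0,-25,0],[0,0,-25,0],[0,0,-25,0],[0,0,0,0],[0,0,0,0]]]'

```text
t: 11.77
ee_pos: [491.9, 168.3, 195.0]
eef_rot: [0.001, 0.678, 0.735, 0.002]
contact_force: [-0.8, -0.2, -1.2]
opening: 16.5
grip_force: 49.0
```

```bash
python3 -c "
from h import *; print(to([553,-126,193]))"
```

```text
[-298.33   37.11    1.89]
```

>>> tcp_steps --ticks '[[[-20,2.5,0,0],[-33,4.1,0,0],[-33,4.1,0,0],[-33,4.1,0,0],[-33,4.1,0,0],[-33,4.1,0,0],[-33,4.1,0,0],[-33,4.1,0,0],[-27,3.4,0,0],[-20,2.5,0,0],[0,0,0,-0.105],[0,0,0,-0.105]]]'

```text
t: 12.77
ee_pos: [551.4, -127.2, 191.3]
eef_rot: [-0.001, 0.596, 0.803, -0.001]
contact_force: [-1.3, 1.0, -1.0]
opening: 16.9
grip_force: 49.0
```

>>> tcp_steps --ticks '[[[0,0,6,0],[0,0,6,0],[0,0,0,0],[0,0,0,0]]]'

```text
t: 13.1
ee_pos: [551.4, -125.4, 179.9]
eef_rot: [-0.001, 0.597, 0.802, -0.0]
contact_force: [-0.4, -0.3, -0.1]
opening: 16.4
grip_force: 49.0
```

```bash
cat > e.py <<'E'
from h import *; import sys
p,M=tool(); print(p,get_obs()["opening"])
f=optics.grab_frame("side"); W=cloud(f)
for n in("knob_center","pin_knurled","hole_top","squeeze_point"):
    print(n,[(w(q["centre"],f),round(float(q["confidence"]),2)) for q in optics.landmark_of(n,f)[:2]])
s=f["img"][130:230,220:380]; a=cv2.resize(s,(800,500),interpolation=cv2.INTER_CUBIC)
f=optics.grab_frame("wrist")
for n in("knob_center","pin_knurled","hole_top"):
    print(n,[(w(q["centre"],f),round(float(q["confidence"]),2)) for q in optics.landmark_of(n,f)[:2]])
cv2.imwrite(f"pics/{sys.argv[1]}.png",a[...,::-1]); save(f,sys.argv[1]+"w")
E
python3 e.py s1
```

```text
[ 551.44 -125.43  179.85] 16.394293424200665
knob_center [(array([ 551.39, -121.51,  182.27]), 0.48)]
pin_knurled [(array([ 549.63, -127.11,  100.33]), 0.5)]
hole_top [(array([ 551.45, -125.14,   71.46]), 0.84)]
squeeze_point [(array([ 564.91, -188.61,   58.2 ]), 0.92)]
knob_center [(array([ 552.16, -126.37,  187.04]), 0.78)]
pin_knurled [(array([ 550.95, -127.45,   97.87]), 0.89)]
hole_top [(array([ 555.13, -127.03,   80.82]), 0.84)]
```

View pics/s1w.png

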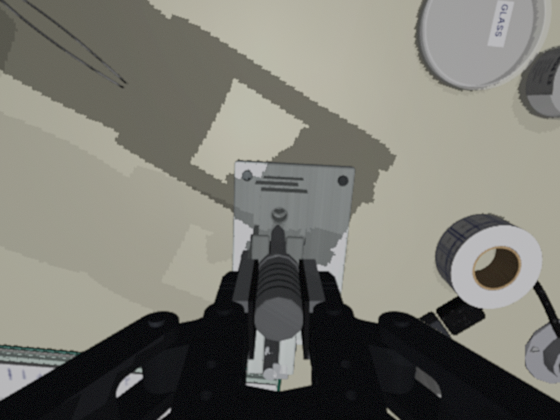

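View pics/s1.png

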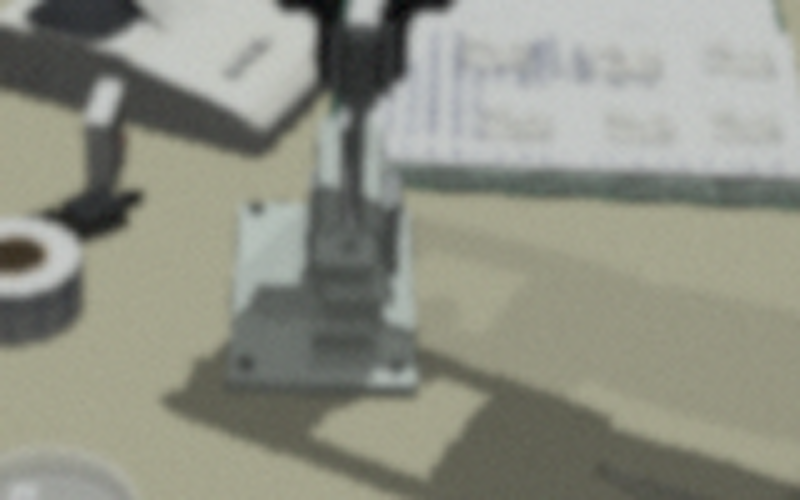

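Hole at (279,214), and the pin's nose points straight at it from about (279,230). They share a column, so the tool-y offset is roughly nil. Next I measure the offset along x.

```bash
python3 - <<'E'
from h import *
f=optics.grab_frame("wrist"); g=cv2.cvtColor(f["img"],cv2.COLOR_RGB2GRAY)
print(g[204:244,268:292:1])
p,M=tool()
for v in (213,214): h=ray(f,279,v,78); print("hole",h,M.T@(h-p))
for v in (224,226,228,230): h=ray(f,279,v,97.2); print("nose",v,h,M.T@(h-p))
E
```

```text
[[129 128 129 129 129 129 130 130 131 130 130 127 128 127 129 128 127 126
  126 125 127 130 130 132]
 [129 128 130 130 129 129 129 130 130 130 129 128 128 128 129 130 128 126
  125 126 127 129 131 132]
 [128 128 128 131 130 130 129 131 128 125 123 121 122 123 127 129 128 128
  126 126 129 131 131 132]
 [129 128 129 130 128 128 126 121 117 113 113 111 110 111 114 120 125 125
  126 127 128 130 130 130]
 [128 128 129 129 128 123 114 102  95  97 100  98  97  91  90 101 112 122
  124 127 129 129 131 130]
 [128 129 130 127 122 111  95  79  70  72  77  77  74  67  68  76  92 108
  122 125 129 129 131 131]
 [129 129 128 123 112 100  82  65  61  61  66  66  64  63  59  65  76  97
  112 123 128 131 131 132]
 [129 128 125 117 108 100  86  68  63  62  63  62  63  63  64  72  82  96
  105 116 127 131 132 131]
 [128 128 124 109 103 102  94  83  77  69  67  66  66  68  75  85  92  97
   98 109 124 128 133 131]
 [129 127 122 103  95  99 102 103  97  90  83  79  83  88  93  97  98  95
   86 102 118 129 132 131]
 [128 126 118  99  82  89 106 117 115 109 102 100 102 102 104 106  97  81
   76  96 116 12
[... 2568 characters left out ...]
9  49  51  51  50  53  52  49  51  60  75
   85 100 111 113 115 113]
 [103  84  53  45  49  50  51  48  49  52  50  51  54  51  54  48  52  64
   81 101 110 113 113 113]
 [102  79  46  41  50  50  51  51  49  49  51  50  50  51  48  49  47  56
   76  98 111 114 114 113]
 [100  78  46  45  51  49  49  51  50  52  48  50  50  49  50  47  48  55
   77 100 112 114 113 114]]
hole [ 552.7  -124.16   78.  ] [  1.53   1.   103.09]
hole [ 552.89 -124.82   78.  ] [  0.84   1.   103.09]
nose 224 [ 553.02 -125.48   97.2 ] [ 0.17  0.95 83.89]
nose 226 [ 553.39 -126.71   97.2 ] [-1.11  0.95 83.89]
nose 228 [ 553.77 -127.95   97.2 ] [-2.4   0.95 83.89]
nose 230 [ 554.14 -129.18   97.2 ] [-3.7   0.95 83.89]
```

>>> tcp_steps --ticks '[[[2,0.9,5,0],[0,0,7,0],[0,0,0,0],[0,0,0,0]]]'

```text
t: 13.93
ee_pos: [551.9, -123.5, 168.1]
eef_rot: [-0.001, 0.597, 0.802, -0.0]
contact_force: [0.6, -0.4, -0.1]
opening: 16.5
grip_force: 49.0
```

```bash
python3 - <<'E'
from h import *
f=optics.grab_frame("wrist"); g=cv2.cvtColor(f["img"],cv2.COLOR_RGB2GRAY)
p,M=tool(); print(p)
E0=np.array(f["extrinsics"])
def pix(P):
    q=E0@np.r_[P,1]; K=f["K"]; return K[0,0]*q[0]/-q[2]+K[0,2], -K[1,1]*q[1]/-q[2]+K[1,2]
u,v=pix([552.8,-124.9,78]); print("pred hole",u,v,"pred nose",pix(p+M@[0,0,82.7]))
u,v=int(u),int(v); print(u-14,v-14); print(g[v-14:v+20,u-14:u+16])
E
```

```text
[ 552.21 -123.66  168.53]
pred hole 278.51559962728606 223.65147836210392 pred nose (np.float64(278.0737237984051), np.float64(225.44219659715327))
264 209
[[130 132 130 ... 132 132 132]
 [131 130 130 ... 131 133 133]
 [131 131 130 ... 131 132 132]
 ...
 [114 111 110 ... 114 113 113]
 [112 111 111 ... 114 114 110]
 [112 113 111 ... 115 114 113]]
```

```bash
python3 - <<'E'
from h import *
f=optics.grab_frame("wrist"); s=f["img"][200:250,250:310]
cv2.imwrite("pics/z1.png",cv2.resize(s,(720,600),interpolation=cv2.INTER_CUBIC)[...,::-1]); print(tool()[0])
E
```

```text
[ 552.41 -123.73  168.8 ]
```

View pics/z1.png

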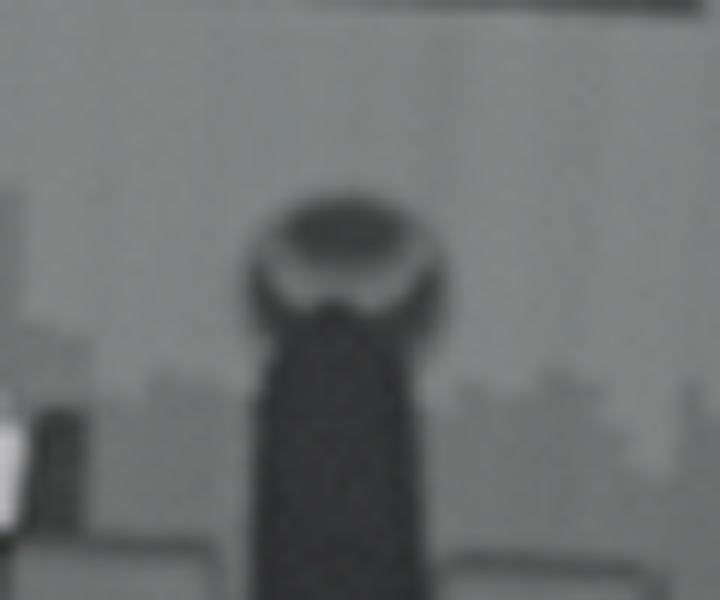

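Hole centre at crop (347,282), nose tip at (337,300). With parallax for the 8 mm gap, they are in line to within about 0.4 mm. Inserting slowly.

>>> tcp_steps --ticks '[[[0,0.3,4,0],[0,0,4,0],[0,0,4,0],[0,0,4,0],[0,0,4,0],[0,0,0,0],[0,0,0,0]]]'

```text
t: 14.62
ee_pos: [552.5, -123.6, 148.6]
eef_rot: [-0.0, 0.597, 0.802, -0.0]
contact_force: [0.3, -0.2, -0.7]
opening: 16.6
grip_force: 49.0
```

>>> tcp_steps --ticks '[[[0,0,3,0],[0,0,3,0],[0,0,3,0],[0,0,3,0],[0,0,3,0],[0,0,0,0],[0,0,0,0]]]'

```text
t: 15.2
ee_pos: [552.6, -123.6, 133.7]
eef_rot: [-0.0, 0.597, 0.802, -0.0]
contact_force: [1.0, 0.7, -0.6]
opening: 16.3
grip_force: 49.0
```

>>> tcp_steps --ticks '[[[0,0,3,0],[0,0,3,0],[0,0,3,0],[0,0,3,0],[0,0,3,0],[0,0,0,0]]]'

```text
t: 15.7
ee_pos: [552.4, -123.6, 118.2]
eef_rot: [-0.0, 0.597, 0.802, -0.0]
contact_force: [1.0, -0.5, -1.1]
opening: 16.7
grip_force: 49.0
```

>>> tcp_steps --ticks '[[[0,0,3,0],[0,0,3,0],[0,0,3,0],[0,0,3,0],[0,0,0,0],[0,0,0,0]]]'

```text
t: 16.2
ee_pos: [552.6, -123.6, 106.7]
eef_rot: [-0.0, 0.597, 0.802, -0.0]
contact_force: [-0.3, 0.3, -0.4]
opening: 16.9
grip_force: 49.0
```

>>> tcp_steps --ticks '[[[0,0,3,0],[0,0,2,0],[0,0,1,0],[0,0,1,0],[0,0,0,0],[0,0,0,0]]]'

```text
t: 16.7
ee_pos: [552.6, -123.6, 99.9]
eef_rot: [-0.0, 0.597, 0.802, -0.0]
contact_force: [0.1, -0.6, -0.4]
opening: 16.5
grip_force: 49.0
```

>>> tcp_steps --ticks '[[[0,0,0.7,0],[0,0,0.7,0],[0,0,0.7,0],[0,0,0,0],[0,0,0,0]]]'

```text
t: 17.12
ee_pos: [552.8, -123.7, 98.7]
eef_rot: [0.0, 0.597, 0.802, 0.0]
contact_force: [-1.5, -0.1, 6.1]
opening: 16.6
grip_force: 49.7
```

>>> tcp_steps --ticks '[[[0,0,0.5,0],[0,0,0.5,0],[0,0,0,0],[0,0,0,0]]]'

```text
t: 17.45
ee_pos: [552.8, -123.7, 98.6]
eef_rot: [0.001, 0.597, 0.802, 0.0]
contact_force: [-3.5, -0.3, 11.0]
opening: 16.6
grip_force: 50.3
```

>>> tcp_steps --ticks '[[[0,0,-1.5,0],[0,0,0,0],[0,0,0,0],[0,0,0,0]]]' --finger_gap 50

```text
t: 17.78
ee_pos: [552.6, -123.6, 98.0]
eef_rot: [-0.0, 0.597, 0.802, -0.0]
contact_force: [-0.1, -0.5, -0.9]
opening: 50.2
grip_force: 0.0
```

>>> tcp_steps --ticks '[[[0,0,-8,0],[0,0,-20,0],[0,0,-35,0],[0,0,-40,0],[0,0,-40,0],[0,0,0,0],[0,0,0,0]]]' --finger_gap 85

```text
t: 18.37
ee_pos: [554.0, -124.0, 244.5]
eef_rot: [0.003, 0.597, 0.802, 0.001]
contact_force: [-0.4, 0.4, -0.1]
opening: 85.4
grip_force: 0.0
```

```bash
cat > g.py <<'E'
from h import *
f=optics.grab_frame("wrist"); W=cloud(f); z=W[...,2]; p,M=tool(); print(p,"toolyaw",np.arctan2(M[1,1],M[0,1]))
for c,f in (("wrist",f),("top",optics.grab_frame("top"))):
    W=cloud(f); q=W[np.isfinite(W).all(-1)]
    for Y in (0.25,0.285,0.32):
        c_,s_=np.cos(Y),np.sin(Y); d=q[:,:2]-[552.8,-123.8]; x=d@[c_,s_]; y=d@[-s_,c_]+62
        r=[]
        for lo in range(-55,45,10):
            m=(y>lo)&(y<lo+10)&(abs(x)<35)&(q[:,2]>72)&(q[:,2]<86)
            r.append((lo,int(m.sum()),round(np.percentile(x[m],3),1),round(np.percentile(x[m],97),1)) if m.sum()>15 else (lo,int(m.sum())))
        print(c,Y,r)
    for n in("hole_top","squeeze_point","knob_center","pin_knurled","jig"):
        print(n,[(w(t["centre"],f),round(float(t["confidence"]),2)) for t in optics.landmark_of(n,f)[:1]])
save(optics.grab_frame("wrist"),"w9")
E
python3 g.py
```

```text
[ 552.68 -123.65  242.15] toolyaw 0.2909922972142807
wrist 0.25 [(-55, 299, np.float64(-18.3), np.float64(15.8)), (-45, 264, np.float64(-17.7), np.float64(15.6)), (-35, 285, np.float64(-17.8), np.float64(15.7)), (-25, 386, np.float64(-25.1), np.float64(17.6)), (-15, 454, np.float64(-26.9), np.float64(19.5)), (-5, 482, np.float64(-26.7), np.float64(19.7)), (5, 489, np.float64(-26.9), np.float64(20.0)), (15, 370, np.float64(-21.0), np.float64(16.1)), (25, 343, np.float64(-17.3), np.float64(16.4)), (35, 325, np.float64(-17.1), np.float64(16.9))]
wrist 0.285 [(-55, 289, np.float64(-22.3), np.float64(12.0)), (-45, 266, np.float64(-21.3), np.float64(12.0)), (-35, 288, np.float64(-21.0), np.float64(12.6)), (-25, 381, np.float64(-26.2), np.float64(15.3)), (-15, 450, np.float64(-29.9), np.float64(17.0)), (-5, 485, np.
[... 948 characters left out ...]
array([ 572.5 , -187.31,    3.69]), 0.77)]
top 0.25 [(-55, 0), (-45, 0), (-35, 0), (-25, 0), (-15, 0), (-5, 0), (5, 0), (15, 0), (25, 0), (35, 24, np.float64(-8.9), np.float64(17.3))]
top 0.285 [(-55, 0), (-45, 0), (-35, 0), (-25, 0), (-15, 0), (-5, 0), (5, 0), (15, 0), (25, 0), (35, 24, np.float64(-9.5), np.float64(16.6))]
top 0.32 [(-55, 0), (-45, 0), (-35, 0), (-25, 0), (-15, 0), (-5, 0), (5, 0), (15, 0), (25, 0), (35, 24, np.float64(-8.2), np.float64(15.9))]
hole_top [(array([ 552.46, -123.59,   75.18]), 0.62)]
squeeze_point []
knob_center [(array([ 555.01, -123.51,  101.44]), 0.43)]
pin_knurled [(array([ 557.83, -120.87,   13.3 ]), 0.48)]
jig [(array([ 563.38, -186.14,   -0.16]), 0.77)]
```

The leaf edges are straight at yaw ≈ 0.24, symmetric and shut. The knob centre is at z ≈ 102, against 100 for home. Rotating, then moving above the squeeze point.

>>> tcp_steps --ticks '[[[0,0,0,0.05],[-20,0,20,0],[-20,0,20,0],[-20,0,20,0],[0,0,0,0],[0,0,0,0]]]'

```text
t: 19.52
ee_pos: [566.4, -182.2, 180.2]
eef_rot: [-0.001, 0.618, 0.786, -0.0]
contact_force: [-0.1, 0.1, 0.1]
opening: 84.8
grip_force: 0.0
```

```bash
python3 -c "
from h import *; p,M=tool(); print(to([567.5,-184,54]),np.arctan2(M[1,1],M[0,1]))"
```

```text
[ -2.22   0.9  126.19] 0.23942919491457676
```

>>> tcp_steps --ticks '[[[-2,0.8,30,0],[0,0,35,0],[0,0,30,0],[0,0,20,0],[0,0,11,0],[0,0,0,0],[0,0,0,0]]]' --finger_gap 85

```text
t: 20.1
ee_pos: [569.1, -183.4, 56.5]
eef_rot: [0.001, 0.617, 0.787, 0.0]
contact_force: [0.8, 0.4, 0.1]
opening: 84.8
grip_force: 0.0
```

```bash
python3 -c "
from h import *; print(to([567.5,-184,54]))"
```

```text
[-0.22 -1.73  2.52]
```

>>> tcp_steps --ticks '[[[0,0,0,0],[0,0,0,0],[0,0,0,0],[0,0,0,0]]]' --finger_gap 62 --grip_force 20

```text
t: 20.43
ee_pos: [568.8, -183.8, 56.4]
eef_rot: [0.001, 0.617, 0.787, 0.0]
contact_force: [-0.3, 0.6, -0.1]
opening: 62.0
grip_force: 0.0
```

```bash
python3 -c "
from h import *; print(to([567.5,-184,54]))"
```

```text
[ 0.14 -1.31  2.45]
```

>>> tcp_steps --ticks '[[[0,0,0,0],[0,0,0,0],[0,0,0,0],[0,0,0,0],[0,0,0,0],[0,0,0,0]]]' --finger_gap 40 --grip_force 25

```text
t: 20.93
ee_pos: [567.0, -183.7, 56.1]
eef_rot: [-0.001, 0.617, 0.787, -0.001]
contact_force: [-3.8, -0.7, 6.2]
opening: 41.8
grip_force: 30.1
```

```bash
python3 -c "
from h import *; print(to([567.5,-184,54]))"
```

```text
[-0.47  0.44  2.07]
```

>>> tcp_steps --ticks '[[[0,0,0,0],[0,0,0,0],[0,0,0,0],[0,0,0,0],[0,0,0,0],[0,0,0,0]]]' --finger_gap 38 --grip_force 40

```text
t: 21.43
ee_pos: [567.0, -183.6, 56.1]
eef_rot: [-0.001, 0.617, 0.787, -0.0]
contact_force: [-2.2, 0.6, 7.3]
opening: 41.6
grip_force: 41.3
```

```bash
python3 - <<'E'
from h import *
for c in("top","side","wrist"):
    f=optics.grab_frame(c)
    for n in("knob_center","front_half","weigh_boat","window_box","bottle_buffer"):
        print(c,n,[(w(t["centre"],f),round(float(t["confidence"]),2)) for t in optics.landmark_of(n,f)[:1]])
E
```

```text
top knob_center [(array([ 552.41, -120.25,  101.1 ]), 0.47)]
top front_half []
top weigh_boat [(array([365.22,  56.37,   1.56]), 0.76)]
top window_box [(array([658.36,  42.07,  -0.6 ]), 0.91)]
top bottle_buffer [(array([738.14,  23.52,   0.27]), 0.7)]
side knob_center [(array([ 551.17, -123.3 ,   98.43]), 0.6)]
side front_half [(array([ 583.37, -251.38,   -1.25]), 0.5)]
side weigh_boat [(array([361.04,  52.08,  -1.45]), 0.88)]
side window_box [(array([657.55,  40.25,   0.6 ]), 0.83)]
side bottle_buffer [(array([732.72,  16.54,  -0.49]), 0.61)]
wrist knob_center [(array([ 554.42, -124.74,  106.  ]), 0.56)]
wrist front_half [(array([ 583.61, -246.38,    0.98]), 0.66)]
wrist weigh_boat []
wrist window_box [(array([ 569.15, -187.83,    0.36]), 0.24)]
wrist bottle_buffer []
```

The opening stays put under more force (hard stop), the pin is home and nothing else moved. Handing in.

```bash
python3 -c "
from station import ctrl; print(ctrl.finish_job())"
```

```text
the job is handed in; nothing more can be done
None
```

I handed the job in with the jig swung shut, the knurled pin fully home, and the gripper still squeezing the pads at about 41 N. The opening reads 41.6 mm (about 43 mm after allowing for the gripper reading low on the knob) and barely changed when I raised the force, so the sprung pad should be fully in. It took about 22 s, and the dish, weighing boat and bottle had not moved.

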